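Find the glass rinser head with the tired spring and shut it off

ROBOT

A 6-joint arm with a two-finger parallel gripper is mounted at the origin on a cart in front of the work surface, level with it; the furniture and walls round the work are solid. World frame = base frame: x ahead of the robot, y to its left, z up, the work surface at z = 0. Lengths are in m, angles in rad, forces in N, time in s.
With the tool pointing down it reaches from about 0.375 to 0.9 m from the base axis. Payload 3.1 kg.
Tool frame: the origin (TCP) lies on the front face of the gripper's body, between the roots of the fingers; the fingertips stand 70 mm ahead of it and the grasp point (between the pads) lies 51 mm ahead of it; z points along the fingers, y is the line along which they close (so a half turn about z gives the same grasp; the last joint's range is limited). The gripper opens to 87 mm and grips with 3 to 60 N. Pads are 19 mm wide; open, the fingers measure 117 mm over their backs; the gripper's body (75 mm by 190 mm) begins 51 mm behind the grasp point.
Start: joints at [1.111, 0.527, 1.433, -0, 1.181, -0.178], TCP at [0.174, 0.6, 0.292] pointing down, gripper open.
Joint ranges: [-3.08, 3.08], [-0.75, 2.2], [0.22, 2.44], [-1.43, 4.57], [0, 2.65], [-2.85, 2.85]. Speed limits (rad/s): [2.79, 2.79, 3.14, 3.14, 3.14, 3.14].

INTERFACE

Orientations are given as a unit quaternion [x, y, z, w].
In Python, from rig import robot, cams, ticket gives the robot as it stands. The module is installed in compiled form; this text tells all that it offers.
- The arm moves only by the shell command python3 -m crank 'ROWS' [FORCE]. ROWS is JSON, a list of rows, each a list of 7 numbers: the shift along the tool's x, y, z in cm, then the turn, a rotation vector about the tool's x, y, z in rad, then the closure, from 0 (fully open) to 1 (shut). A call has 1 to 5 rows; each row shifts and turns the commanded pose from where the row before left it, along the tool's axes as they then stand; what a row does not reach is not made up. A row lasts 1/8 s, in which the tool goes at most 62.5 mm and 10.7 degrees, less where a joint would pass 70% of its speed; a pose out of reach is approached as far as the arm can. A call is refused whole if a number of a shift passes 6.25 or a number of a turn 0.188, either way. A call with a gripper value outside its range is refused whole. The fingers move at their own pace and stop on an object; FORCE is the grip in N (left out, the last holds). Time passes only in rows, so rows that do not move let the fingers close. It gives the time, the measured TCP pose, the force, the opening and the grip force at its end, in the units of the state.
- robot.get_obs(): the state, without advancing time (a new reading comes with each control period).
- cams.camera(name): name is "side" or "top"; returns the picture (400x640x3 uint8, red, green, blue); there is no depth.
- cams.camera_info(name): a dict with "intrinsics" (3x3 intrinsics, pixels), "dist" ([k1, k2, p1, p2, k3] as OpenCV has them; the pictures are not rectified), "pose" (4x4, takes a point from camera to world coordinates). Camera axes: x right, y down, z forward; pixel columns grow to the right and rows downward; lengths in m; the calibration is good to about 2 mm. A picture is of the moment at which its call begins. camera_info takes no time and is no camera call.
- ticket.hand_in(): hands the job in; it is judged then, once.
The state is a dict: "time": time; "q": joint angles; "joint_velocities": joint speeds; "joint_torque": joint torques, N m; "position": TCP position; "tool_rot": TCP orientation; "ft_force": force on the tool from outside, world axes, zero at the start; "moment": the same for the moment, N m; "grip_width": finger opening in m; "grip_force": force on a finger pad.
Only numpy, scipy, OpenCV 4.12 (cv2) and the standard library are available. Lean on these libraries where they do the work, as an engineer would, in place of code of your own. Each camera call takes 0.05 s, during which the arm holds its last target. There are 200 camera calls.

TASK

One of the three heads of the glass rinser on the worktop has a tired spring and would dribble. With the fingertips, gently press the three black heads one after another from left to right, each more than halfway down, to feel which is the softest, then push the red shut-off tag behind that head fully down and leave the other two tags up and all the heads free. Grip and lift nothing, and leave the glass, the mug and the lemon where they are.

Things in the scene. Friction and masses are not known exactly. Their poses are not given: they have to be found in the camera images.
- tray: Stainless drip tray of the glass rinser, fixed to the worktop, 176 x 320 mm, rim 29 mm high. Origin: centre of its underside, on the worktop; its x axis points to the back (away from the robot, within 0.15 rad), y along the row of heads to the robot's left, z up. A steel supply pipe (top 40 mm above the worktop) runs along its back and leaves behind its left end.
- rinser_a: One of three rinser units of the same look, fixed in the tray with the tray's yaw; which of the three places (100 mm apart: left, middle, right) it has differs from run to run. Origin: on the worktop, on the tray's middle line; its head is centred 22 mm before it (-x), its tag 58 mm behind it (+x).
- head_a_top (a point): Centre of the top of the sprung rinsing head of rinser_a: a round black plate 66 mm across, 8 mm thick, its flat grey hub 25 mm across; 57 to 58 mm above the worktop when up. Moves with the head.
- head_a (a joint): How far the head of rinser_a is pressed down, m: 0 to 0.001 at rest (up), 0.014 at its stop. A plain spring holds it up and brings it back. Halfway down (0.007) the softest head pushes back with about 3 N, the other two with 8 to 11 N; at the stop no head needs more than 22 N.
- tag_a_top (a point): Centre of the flat top of the red shut-off tag of rinser_a, a tab 14 mm (x) x 30 mm (y) x 20 mm high on a steel stem, 80 mm straight behind the head's centre. Its top is 85 to 88 mm above the worktop when up (open) and 72 mm when fully down (shut). Moves with the tag.
- tag_a (a joint): How far the tag of rinser_a is pushed down, m: 0 to 0.003 up at the start, 0.016 fully down at its stop. It slides stiffly (about 3 N), has no spring and stays where it is left.
- rinser_b: One of three rinser units of the same look, fixed in the tray with the tray's yaw; which of the three places (100 mm apart: left, middle, right) it has differs from run to run. Origin: on the worktop, on the tray's middle line; its head is centred 22 mm before it (-x), its tag 58 mm behind it (+x).
- head_b_top (a point): Centre of the top of the sprung rinsing head of rinser_b: a round black plate 66 mm across, 8 mm thick, its flat grey hub 25 mm across; 57 to 58 mm above the worktop when up. Moves with the head.
- head_b (a joint): How far the head of rinser_b is pressed down, m: 0 to 0.001 at rest (up), 0.014 at its stop. A plain spring holds it up and brings it back. Halfway down (0.007) the softest head pushes back with about 3 N, the other two with 8 to 11 N; at the stop no head needs more than 22 N.
- tag_b_top (a point): Centre of the flat top of the red shut-off tag of rinser_b, a tab 14 mm (x) x 30 mm (y) x 20 mm high on a steel stem, 80 mm straight behind the head's centre. Its top is 85 to 88 mm above the worktop when up (open) and 72 mm when fully down (shut). Moves with the tag.
- tag_b (a joint): How far the tag of rinser_b is pushed down, m: 0 to 0.003 up at the start, 0.016 fully down at its stop. It slides stiffly (about 3 N), has no spring and stays where it is left.
- rinser_c: One of three rinser units of the same look, fixed in the tray with the tray's yaw; which of the three places (100 mm apart: left, middle, right) it has differs from run to run. Origin: on the worktop, on the tray's middle line; its head is centred 22 mm before it (-x), its tag 58 mm behind it (+x).
- head_c_top (a point): Centre of the top of the sprung rinsing head of rinser_c: a round black plate 66 mm across, 8 mm thick, its flat grey hub 25 mm across; 57 to 58 mm above the worktop when up. Moves with the head.
- head_c (a joint): How far the head of rinser_c is pressed down, m: 0 to 0.001 at rest (up), 0.014 at its stop. A plain spring holds it up and brings it back. Halfway down (0.007) the softest head pushes back with about 3 N, the other two with 8 to 11 N; at the stop no head needs more than 22 N.
- tag_c_top (a point): Centre of the flat top of the red shut-off tag of rinser_c, a tab 14 mm (x) x 30 mm (y) x 20 mm high on a steel stem, 80 mm straight behind the head's centre. Its top is 85 to 88 mm above the worktop when up (open) and 72 mm when fully down (shut). Moves with the tag.
- tag_c (a joint): How far the tag of rinser_c is pushed down, m: 0 to 0.003 up at the start, 0.016 fully down at its stop. It slides stiffly (about 3 N), has no spring and stays where it is left.
- tumbler: Clear drinking glass, 81 mm across, 102 mm high, loose, standing upright behind the tray. Origin: centre of its foot.
- striped_mug: White mug with dark stripes, 86 mm across, 120 mm with its handle, 90 mm high, loose, standing behind the tray. Origin: on its underside, in the middle of its outline, handle included.
- lemon: Yellow lemon, 70 x 51 x 52 mm, loose, lying beside the tray's right end. Origin: centre of its underside.
Mind the look-alikes: they are no part of the job. Leave any green look-alike of the striped_mug alone.

How it is judged:
By the outcome, as a careful person would: the job done as asked, in the order asked, and still so for the second after the job is handed in, with the robot touching nothing.
It also fails if it takes over 51 s, if anything falls off the work surface, if the arm or the gripper's body presses on something with over 40 N, if the wrist force passes 120 N, or if a joint passes its speed limit or range.

## Working session

There is one attempt and no reset: what is moved stays moved. The work goes in short steps, Python scripts to look and compute and a shell command to move; the robot and the scene stay as the last step left them, time stands still between calls to the robot, and variables do not carry over. Pictures are saved under pics/ and viewed, at most 10 in all, crops included, and the job is handed in when it is done.

```bash
mkdir -p pics; python3 - <<'E'
from rig import robot,cams,ticket
import cv2
o=robot.get_obs();print({k:o[k] for k in('time','position','tool_rot','ft_force','grip_width')})
for n in('top','side'):
    cv2.imwrite(f'pics/{n}0.png',cams.camera(n)[:,:,::-1]);i=cams.camera_info(n);print(n,i)
E
```

```text
{'time': 0.0, 'position': array([0.17351111, 0.59981619, 0.29125564]), 'tool_rot': array([ 1.40442062e-01,  9.90088295e-01, -1.04084643e-03, -3.35074485e-04]), 'ft_force': array([0.36502365, 0.45068946, 1.25585969]), 'grip_width': 0.08698788179428904}
top {'intrinsics': array([[386.68709007,   0.        , 321.89993999],
       [  0.        , 386.68709007, 196.05900897],
       [  0.        ,   0.        ,   1.        ]]), 'dist': array([-0.06662362,  0.        ,  0.        ,  0.        ,  0.        ]), 'pose': array([[ 1.52447690e-01, -9.64832234e-01,  2.14145889e-01,
         3.32958035e-01],
       [-9.88311532e-01, -1.48796607e-01,  3.31645257e-02,
        -2.76832442e-01],
       [-1.34021658e-04, -2.16698707e-01, -9.76238522e-01,
         9.05081858e-01],
       [ 0.00000000e+00,  0.00000000e+00,  0.00000000e+00,
         1.00000000e+00]])}
side {'intrinsics': array([[510.55502033,   0.        , 314.74378033],
       [  0.        , 510.55502033, 201.5783286 ],
       [  0.        ,   0.        ,   1.        ]]), 'dist': array([-0.07256383,  0.        ,  0.        ,  0.        ,  0.        ]), 'pose': array([[-0.9993031 ,  0.02830058, -0.024339  ,  0.55559349],
       [ 0.03426122,  0.43662846, -0.8989893 ,  0.74668464],
       [-0.01481482, -0.89919668, -0.43729379,  0.56739957],
       [ 0.        ,  0.        ,  0.        ,  1.        ]])}
```

View pics/top0.png

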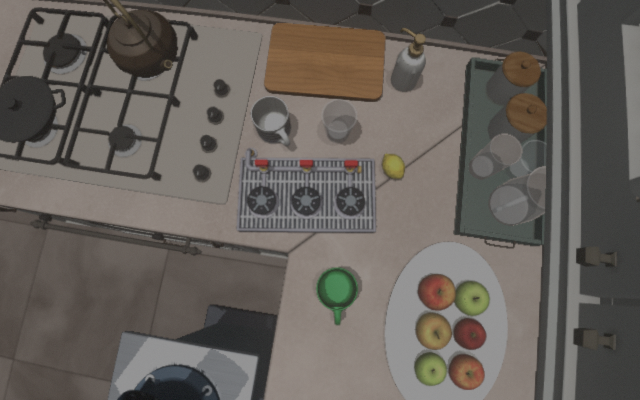

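View pics/side0.png

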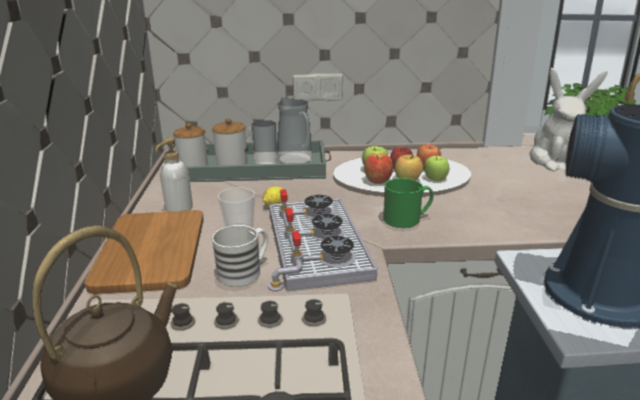

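The top view shows the heads at about (262,200), (306,200) and (351,200), with the red tags at (262,164), (306,165) and (351,165). The striped mug is at (271,118), the tumbler at (339,120) and the lemon at (394,166). The green mug at (337,288) is the look-alike, so I'll leave it alone. The side view agrees, with the three red tags at (297,240), (290,214) and (283,197).

```bash
cat > h.py <<'E'
import numpy as np,cv2
from rig import robot,cams
def ray(n,uv):
    i=cams.camera_info(n);p=cv2.undistortPoints(np.array(uv,float).reshape(-1,1,2),i['intrinsics'],i['dist']).reshape(-1,2)
    P=i['pose'];d=np.c_[p,np.ones(len(p))]@P[:3,:3].T;return P[:3,3],d
def onz(n,uv,z):
    c,d=ray(n,uv);return c+d*((z-c[2])/d[:,2])[:,None]
def blobs(m,amin):
    k,l,s,c=cv2.connectedComponentsWithStats(m.astype(np.uint8));return [(c[j].round(1),s[j].tolist()) for j in range(1,k) if s[j,4]>=amin]
E
python3 - <<'E'
from h import *
for n in('top','side'):
    im=cv2.imread(f'pics/{n}0.png').astype(int);b,g,r=im[...,0],im[...,1],im[...,2]
    m=(r>110)&(g<60)&(b<60)
    m2=np.zeros_like(m)
    if n=='top': m2[145:180,240:375]=m[145:180,240:375]
    else: m2[180:260,270:310]=m[180:260,270:310]
    B=blobs(m2,15);print(n,B)
    if n=='top':
        print(onz(n,[c for c,s in B],.083).round(4))
        d=np.zeros_like(m);d[180:222,242:372]=im.max(2)[180:222,242:372]<60
        # heads: close and components
        d=cv2.morphologyEx(d.astype(np.uint8),cv2.MORPH_CLOSE,np.ones((5,5)));d=cv2.morphologyEx(d,cv2.MORPH_OPEN,np.ones((7,7)))
        for c,s in blobs(d,100): print(c,s,onz(n,[[s[0]+s[2]/2-.5,s[1]+s[3]/2-.5]],.055).round(4))
im=cv2.imread('pics/top0.png')[80:245,225:415];cv2.imwrite('pics/crop.png',cv2.resize(im,None,fx=4,fy=3.6,interpolation=2)[:600])
E
```

```text
top [(array([261.1, 162.4]), [256, 160, 12, 5, 43]), (array([306.3, 162.8]), [301, 161, 12, 6, 53]), (array([351. , 162.9]), [345, 161, 13, 5, 62])]
[[ 0.5685 -0.1035  0.083 ]
 [ 0.5828 -0.2031  0.083 ]
 [ 0.5977 -0.3013  0.083 ]]
[312.  204.4] [303, 195, 17, 19, 155] [[ 0.4977 -0.2266  0.055 ]]
side [(array([283.8, 197.6]), [282, 195, 5, 6, 27]), (array([289.3, 215.2]), [287, 209, 6, 12, 46]), (array([296.3, 240.4]), [293, 233, 7, 13, 43])]
```

View pics/crop.png

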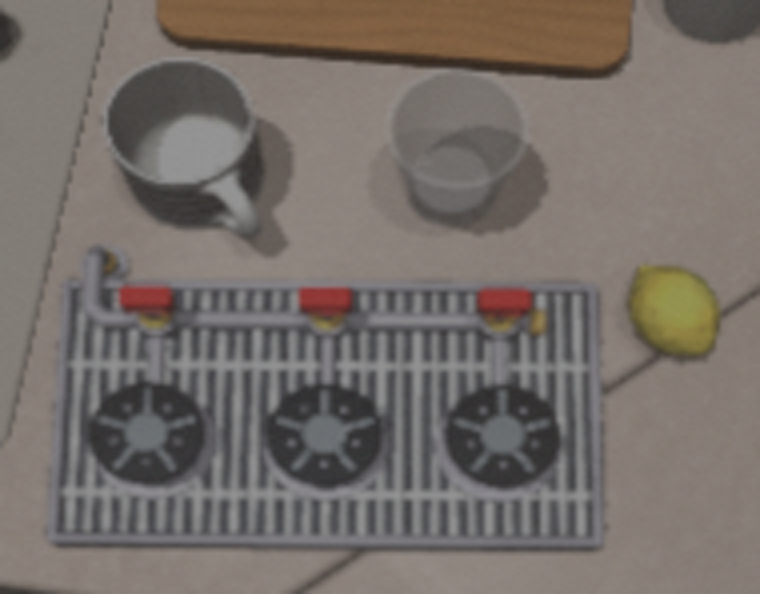

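The enlarged crop shows the hubs at full-image pixels of about (262.1,200.2), (305.8,200.4) and (350.6,200.9). Each red tag sits straight behind its head. The mug and the tumbler stand clear of the tags.

```bash
cat >> h.py <<'E'
from scipy.spatial.transform import Rotation as R
def togo(tip):
    o=robot.get_obs();r=R.from_quat(o['tool_rot']);p=o['position']+r.apply([0,0,.07])
    return (r.inv().apply(np.array(tip)-p)*100).round(2)
E
python3 - <<'E'
from h import *
T=onz('top',[[261.1,162.4],[306.3,162.8],[351,162.9]],.083)
Hd=onz('top',[[262.1,200.2],[305.8,200.4],[350.6,200.9]],.0575)
v=Hd[2]-Hd[0];print('heads',Hd.round(4),'yaw',np.arctan2(v[0],-v[1]));w=T[2]-T[0];print(np.arctan2(w[0],-w[1]),T-Hd)
# side cross-check: tag plane z
print('side tags',onz('side',[[296.3,240.4],[289.3,215.2],[283.8,197.6]],.077).round(4))
print(onz('top',[[140,40],[20,105],[165,65]],.1).round(2))
h=Hd[0].copy();h[2]=.12;print(togo(h))
E
```

```text
heads [[ 0.489  -0.1169  0.0575]
 [ 0.5035 -0.2139  0.0575]
 [ 0.5177 -0.3133  0.0575]] yaw 0.14500131715748488
0.14669312252824213 [[0.07947357 0.01341764 0.0255    ]
 [0.07926254 0.01079765 0.0255    ]
 [0.08002792 0.01196284 0.0255    ]]
side tags [[ 0.5691 -0.095   0.077 ]
 [ 0.5835 -0.2     0.077 ]
 [ 0.5967 -0.2863  0.077 ]]
[[0.82 0.24 0.1 ]
 [0.62 0.49 0.1 ]
 [0.77 0.16 0.1 ]]
[-50.24 -60.04  10.24]
```

```bash
python3 -m crank '[[-5,-2.5,0,0,0,0,1],[-5,-2.5,0,0,0,0,1],[-5,-2.5,0,0,0,0,1],[-5,-2.5,0,0,0,0,1],[-5,-2.5,0,0,0,0,1]]' 10
python3 -m crank '[[-2.5,-4.8,0,0,0,0,1],[-2.5,-4.8,0,0,0,0,1],[-2.5,-4.8,0,0,0,0,1],[-2.5,-4.8,0,0,0,0,1],[-2.5,-4.8,0,0,0,0,1]]'
python3 -m crank '[[-2.5,-4.8,0,0,0,0,1],[-2.5,-4.8,0,0,0,0,1],[-2.5,-4.8,0,0,0,0,1],[-2.5,-4.8,0,0,0,0,1],[-2.5,-4.8,0,0,0,0,1]]'
python3 -m crank '[[0,0,0,0,0,-0.14,1],[0,0,0,0,0,-0.14,1],[0,0,0,0,0,-0.147,1],[0,0,0,0,0,0,1],[0,0,0,0,0,0,1]]'
python3 -c "
from h import *
o=robot.get_obs();print(o['q'],o['grip_width'],R.from_quat(o['tool_rot']).as_matrix().round(3));print(togo([.489,-.116,.09]))"
```

```text
time: 0.72
position: [0.3801, 0.4093, 0.292]
tool_rot: [0.14, 0.99, -0.0, -0.0]
ft_force: [-0.1, -0.1, 0.5]
grip_width: 0.0448
grip_force: 0.0
time: 1.35
position: [0.4325, 0.1438, 0.2921]
tool_rot: [0.14, 0.99, -0.0, -0.0]
ft_force: [0.3, 0.6, -0.1]
grip_width: 0.0016
grip_force: 0.0
time: 1.98
position: [0.4857, -0.1216, 0.292]
tool_rot: [0.141, 0.99, 0.0, -0.0]
ft_force: [1.3, -0.2, 0.3]
grip_width: 0.0003
grip_force: 0.0
time: 2.6
position: [0.4857, -0.1197, 0.2921]
tool_rot: [-0.072, 0.997, 0.0, -0.0]
ft_force: [-0.2, 0.1, 0.2]
grip_width: 0.0003
grip_force: 0.0
[-4.65455060e-01  3.60835565e-01  1.74000310e+00  2.63828198e-08
  1.04117272e+00 -2.17949907e+00] 0.000346640511723733 [[-0.99  -0.143 -0.   ]
 [-0.143  0.99   0.   ]
 [ 0.     0.    -1.   ]]
[-0.39  0.32 13.21]
```

```bash
python3 -m crank '[[-0.39,0.32,5,0,0,0,1],[0,0,5,0,0,0,1],[0,0,3.2,0,0,0,1],[0,0,0,0,0,0,1],[0,0,0,0,0,0,1]]'
python3 -m crank '[[0,0,2,0,0,0,1],[0,0,0.9,0,0,0,1],[0,0,0,0,0,0,1],[0,0,0,0,0,0,1]]'
python3 -c "
from h import *
print(togo([.489,-.116,.0475]),robot.get_obs()['ft_force']);cv2.imwrite('pics/s1.png',cams.camera('side')[170:300,240:400,::-1].repeat(4,0).repeat(4,1))"
```

```text
time: 3.22
position: [0.4899, -0.1164, 0.1611]
tool_rot: [-0.072, 0.997, -0.0, 0.001]
ft_force: [0.1, -0.0, 0.3]
grip_width: 0.0002
grip_force: 0.0
time: 3.72
position: [0.4896, -0.1163, 0.132]
tool_rot: [-0.073, 0.997, -0.0, 0.001]
ft_force: [0.8, -0.3, 1.2]
grip_width: 0.0005
grip_force: 0.0
[0.07 0.05 1.45] [ 0.79559277 -0.30102885  1.21269541]
```

View pics/s1.png

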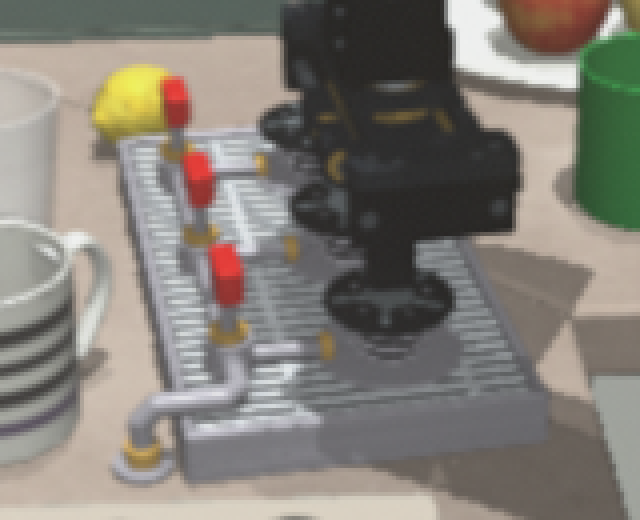

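The side crop shows the closed fingertips centred on the left head at crop (390,290), about to touch it. I'll press in steps.

```bash
python3 -m crank '[[0,0,0.9,0,0,0,1],[0,0,0,0,0,0,1],[0,0,0,0,0,0,1]]'
python3 -m crank '[[0,0,0.5,0,0,0,1],[0,0,0,0,0,0,1],[0,0,0,0,0,0,1],[0,0,0,0,0,0,1]]'
```

```text
time: 4.15
position: [0.4902, -0.1165, 0.1228]
tool_rot: [-0.072, 0.997, -0.001, 0.001]
ft_force: [1.2, 0.3, 5.5]
grip_width: 0.0008
grip_force: 3.0
time: 4.65
position: [0.4902, -0.1165, 0.1184]
tool_rot: [-0.073, 0.997, -0.001, 0.001]
ft_force: [0.0, 0.7, 11.7]
grip_width: 0.0005
grip_force: 5.6
```

```bash
python3 -m crank '[[0,0,0.15,0,0,0,1],[0,0,0,0,0,0,1],[0,0,0,0,0,0,1]]'
python3 -m crank '[[0,0,-2,0,0,0,1],[0,0,-2,0,0,0,1],[0,-5,0,0,0,0,1],[0,-4.9,0,0,0,0,1],[0,0,0,0,0,0,1]]'
python3 -m crank '[[0,0,0,0,0,0,1]]'
python3 -c "
from h import *
print(togo([.5035,-.2145,.0475]))"
```

```text
time: 5.03
position: [0.4902, -0.1165, 0.1171]
tool_rot: [-0.073, 0.997, -0.001, 0.001]
ft_force: [-0.7, 1.3, 12.6]
grip_width: 0.0005
grip_force: 6.3
time: 5.65
position: [0.5047, -0.2178, 0.1558]
tool_rot: [-0.071, 0.997, -0.001, 0.001]
ft_force: [-0.6, 1.0, 0.1]
grip_width: 0.0006
grip_force: 0.0
time: 5.78
position: [0.5026, -0.2134, 0.1551]
tool_rot: [-0.072, 0.997, 0.001, -0.001]
ft_force: [1.1, -0.2, -0.7]
grip_width: 0.0003
grip_force: 0.0
[-0.1  -0.14  3.76]
```

```bash
python3 -m crank '[[-0.1,-0.1,2,0,0,0,1],[0,0,1.25,0,0,0,1],[0,0,0,0,0,0,1],[0,0,0,0,0,0,1]]'
python3 -m crank '[[0,0,0.5,0,0,0,1],[0,0,0,0,0,0,1],[0,0,0,0,0,0,1],[0,0,0,0,0,0,1]]'
```

```text
time: 6.28
position: [0.5043, -0.2141, 0.1234]
tool_rot: [-0.073, 0.997, 0.0, -0.001]
ft_force: [-0.1, 1.0, 2.4]
grip_width: 0.0002
grip_force: 0.8
time: 6.78
position: [0.5047, -0.2147, 0.1184]
tool_rot: [-0.072, 0.997, 0.0, 0.0]
ft_force: [0.0, 2.8, 4.6]
grip_width: 0.0004
grip_force: 2.0
```

```bash
python3 -m crank '[[0,0,0.15,0,0,0,1],[0,0,0,0,0,0,1],[0,0,0,0,0,0,1]]'
python3 -m crank '[[0,0,-2,0,0,0,1],[0,0,-2,0,0,0,1],[0,-5,0,0,0,0,1],[0,-4.9,0,0,0,0,1],[0,0,0,0,0,0,1]]'
python3 -m crank '[[0,0,0,0,0,0,1]]'
python3 -c "
from h import *
print(togo([.518,-.313,.0475]))"
```

```text
time: 7.15
position: [0.5047, -0.2148, 0.1168]
tool_rot: [-0.072, 0.997, 0.0, 0.0]
ft_force: [-0.5, 3.0, 4.7]
grip_width: 0.0006
grip_force: 2.3
time: 7.78
position: [0.52, -0.3182, 0.1568]
tool_rot: [-0.071, 0.997, -0.003, 0.002]
ft_force: [-0.4, 0.2, 0.6]
grip_width: 0.0004
grip_force: 0.0
time: 7.9
position: [0.5182, -0.3129, 0.156]
tool_rot: [-0.072, 0.997, 0.0, -0.001]
ft_force: [-0.1, 1.4, -0.1]
grip_width: 0.0005
grip_force: 0.0
[ 0.01 -0.02  3.85]
```

```bash
python3 -m crank '[[0,0,2,0,0,0,1],[0,0,1.3,0,0,0,1],[0,0,0,0,0,0,1],[0,0,0,0,0,0,1]]'
python3 -m crank '[[0,0,0.5,0,0,0,1],[0,0,0,0,0,0,1],[0,0,0,0,0,0,1],[0,0,0,0,0,0,1]]'
python3 -m crank '[[0,0,0.15,0,0,0,1],[0,0,0,0,0,0,1],[0,0,0,0,0,0,1]]'
```

```text
time: 8.4
position: [0.5183, -0.3113, 0.1241]
tool_rot: [-0.073, 0.997, 0.001, -0.001]
ft_force: [-1.3, 1.5, 6.7]
grip_width: 0.0004
grip_force: 2.8
time: 8.9
position: [0.5184, -0.3113, 0.1203]
tool_rot: [-0.073, 0.997, 0.001, -0.001]
ft_force: [-2.7, 1.9, 11.4]
grip_width: 0.0005
grip_force: 5.6
time: 9.28
position: [0.5184, -0.3114, 0.1191]
tool_rot: [-0.073, 0.997, 0.001, -0.001]
ft_force: [-3.3, 3.4, 13.3]
grip_width: 0.0003
grip_force: 6.5
```

The middle head is the softest: about 4.6 N, against 12–13 N for the other two at a similar depth.

```bash
python3 -m crank '[[0,0,0.15,0,0,0,1],[0,0,0,0,0,0,1],[0,0,0,0,0,0,1]]'
python3 -m crank '[[0,0,-3,0,0,0,1],[0,0,-4,0,0,0,1],[0,5,0,0,0,0,1],[0,4.8,0,0,0,0,1],[-4,0,0,0,0,0,1]]'
python3 -m crank '[[-4,0,0,0,0,0,1],[0,0,0,0,0,0,1],[0,0,0,0,0,0,1]]'
python3 -c "
from h import *
print(togo([.583,-.203,.072]));cv2.imwrite('pics/s2.png',cams.camera('side')[170:300,240:400,::-1].repeat(4,0).repeat(4,1))"
```

```text
time: 9.65
position: [0.5184, -0.3113, 0.1179]
tool_rot: [-0.073, 0.997, 0.001, -0.001]
ft_force: [-3.5, 3.4, 14.6]
grip_width: 0.0005
grip_force: 7.4
time: 10.28
position: [0.538, -0.2037, 0.1841]
tool_rot: [-0.074, 0.997, 0.004, -0.006]
ft_force: [-0.2, -1.2, -0.4]
grip_width: 0.0002
grip_force: 0.0
time: 10.65
position: [0.583, -0.2034, 0.1852]
tool_rot: [-0.073, 0.997, 0.001, -0.001]
ft_force: [-0.6, -0.4, -0.0]
grip_width: 0.0003
grip_force: 0.0
[-0.03  0.03  4.32]
```

View pics/s2.png

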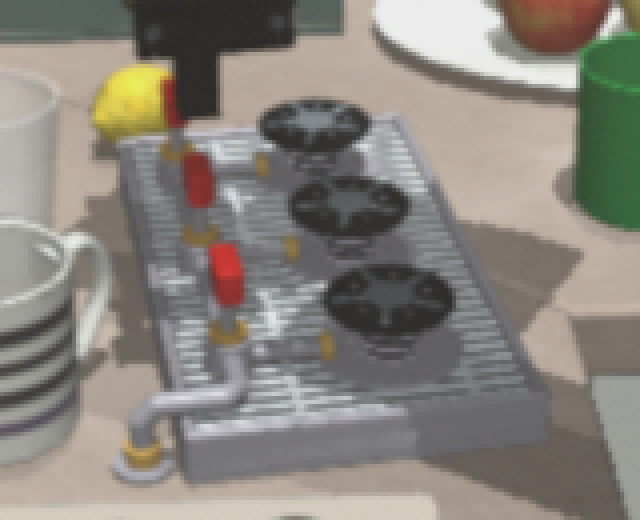

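The side crop shows the fingertips at crop (197,115), straight above the middle tag at (198,160). All three heads are up again. Next I'll push the tag down.

```bash
python3 -m crank '[[0,0,2,0,0,0,1],[0,0,1.4,0,0,0,1],[0,0,0.5,0,0,0,1],[0,0,0.4,0,0,0,1],[0,0,0,0,0,0,1]]'
python3 -m crank '[[0,0,0.15,0,0,0,1],[0,0,0,0,0,0,1],[0,0,0,0,0,0,1]]'
```

```text
time: 11.32
position: [0.584, -0.2044, 0.1426]
tool_rot: [-0.072, 0.997, 0.0, 0.0]
ft_force: [-0.1, -0.7, -0.2]
grip_width: 0.0004
grip_force: 0.0
time: 11.7
position: [0.5845, -0.2045, 0.1421]
tool_rot: [-0.073, 0.997, -0.0, 0.001]
ft_force: [-1.4, 0.1, 6.0]
grip_width: 0.0006
grip_force: 2.8
```

```bash
python3 -m crank '[[0,0,0.2,0,0,0,1],[0,0,0,0,0,0,1],[0,0,0,0,0,0,1]]'
python3 -m crank '[[0,0,0.2,0,0,0,1],[0,0,0,0,0,0,1],[0,0,0,0,0,0,1]]'
```

```text
time: 12.08
position: [0.5845, -0.2045, 0.142]
tool_rot: [-0.073, 0.997, -0.001, 0.001]
ft_force: [-3.3, 2.3, 16.1]
grip_width: 0.0008
grip_force: 7.7
time: 12.45
position: [0.5845, -0.2044, 0.1418]
tool_rot: [-0.073, 0.997, -0.001, 0.001]
ft_force: [-6.2, 2.7, 26.2]
grip_width: 0.0008
grip_force: 12.8
```

The tag is at its stop: tip height 72 mm, with the force climbing and no more movement. I'll retreat and check.

```bash
python3 -m crank '[[0,0,-2,0,0,0,1],[0,0,-5,0,0,0,1],[0,0,-5,0,0,0,1],[0,0,-4,0,0,0,1],[0,0,0,0,0,0,1]]'
python3 -m crank '[[0,0,0,0,0,0,1],[0,0,0,0,0,0,1]]'
python3 -c "
from h import *
cv2.imwrite('pics/s3.png',cams.camera('side')[170:300,200:400,::-1].repeat(4,0).repeat(4,1))"
```

```text
time: 13.08
position: [0.5859, -0.2051, 0.3012]
tool_rot: [-0.073, 0.997, -0.002, 0.004]
ft_force: [-0.4, -0.5, 0.7]
grip_width: 0.0003
grip_force: 0.0
time: 13.32
position: [0.5832, -0.2039, 0.2953]
tool_rot: [-0.073, 0.997, 0.001, -0.001]
ft_force: [-0.3, 0.4, -0.7]
grip_width: 0.0006
grip_force: 0.0
```

View pics/s3.png

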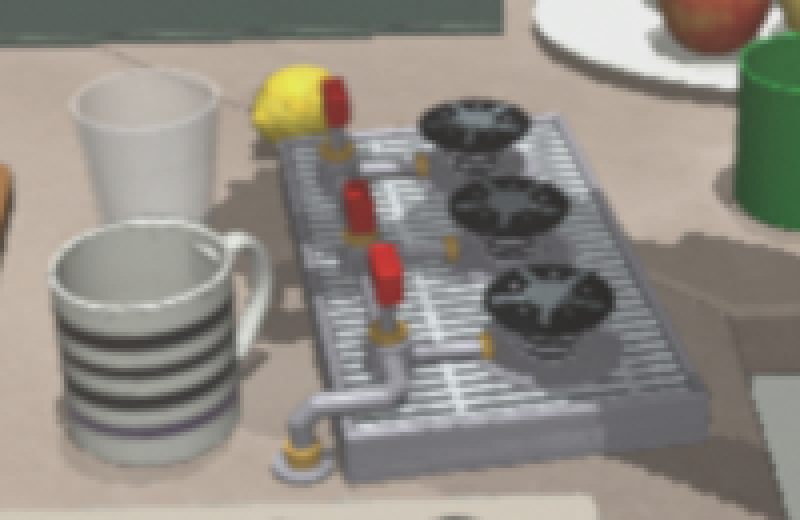

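The middle tag at crop (358,208) now sits right on its collar. The outer tags, at (387,275) and (337,103), are up, all the heads are up, and the mug, glass and lemon haven't moved.

```bash
python3 -c "
from rig import ticket
print(ticket.hand_in())"
```

```text
the job is handed in; nothing more can be done
None
```

I pressed the three heads from left to right, found the middle one softest (about 4.6 N against 12–13 N), pushed its red tag fully down, left the other two tags and all the heads up, and handed the job in after about 13 s.

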